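# Load the filter rings and bring their pot to the front of the carousel

### The job

Pick up the steel tray by its handle, tip it from just above the wide open pot on the carousel so that all four ceramic rings slide into the pot without your fingers handling them, and lay the empty tray flat back on the shelf. Then take hold of the carousel and turn it until that pot faces squarely to the front (the open door side, towards the robot), and finish while still holding the turntable still there, so that someone at the door can take rings from the pot. Leave everything else on the shelf where it is.

Things in the scene. Friction and masses are not known exactly. Their poses are not given: they have to be found in the camera images.
- carousel: lazy Susan standing fixed on the shelf: black foot with a grey turntable 330 mm across carrying four containers. Origin: on the axis at shelf level; -x of its frame is the front, towards the robot. Turntable floor 20 mm above the shelf; all round its edge an upright rim 8 mm thick (radius 157 to 165 mm), top 52 mm above the shelf, that can be pinched from above, one finger inside
- turntable (a joint): angle of the turntable (rad) about the vertical axis, no stops: 0 when the wide pot is exactly at the front (-x of the axis), growing anticlockwise seen from above, so at +1.57 the pot is on the robot's right (-y). Light bearing: about 0.4 N at the rim turns it; stays where it is left
- jar_top (a point): top centre of the lidded jar, fast on the turntable 88 mm from the axis, a quarter turn anticlockwise of the pot: 85 mm across, top 100 mm above the shelf
- bottle_top (a point): top centre of the capped bottle, fast on the turntable 88 mm from the axis, a quarter turn clockwise of the pot: 60 mm across, top 142 mm above the shelf
- cup_mouth (a point): centre of the mouth of the narrow open cup, fast on the turntable 88 mm from the axis, opposite the wide pot: 58 mm across, top 90 mm above the shelf
- pot_mouth (a point): centre of the mouth of the wide open white pot, the widest open container on the turntable, 88 mm from the axis: outside 92 mm, inside 84 mm across, rim 90 mm above the shelf, inner floor 24 mm above the shelf; it cannot be lifted out
- tray: shallow polished steel tray with a black bar handle, lying loose on the shelf, about 0.16 kg. Origin: underside of the pan's centre. +x points to the pouring lip, which is open (no wall), z up. Pan 112 mm long (x -56 to +56), 88 mm wide at the back narrowing to 68 mm at the lip, floor 4 mm thick, walls 24 mm high at both sides and 28 mm at the back. The rings slide off once it is tipped past about 17 to 25 deg
- tray_grip (a point): centre of the tray's handle: straight square bar 16 mm wide and 16 mm high, running back from the pan, from x = -56 to -133 mm of the tray; this point is at x = -94 mm and 30 mm above the tray's underside; clear below, sides flat, gripped from above across its width
- tray_lip (a point): middle of the tray's pouring lip: upper side of the floor at its open end, x = +56 mm, 4 mm above the underside
- ring_a: short white ceramic filter ring, 22 mm across, 18 mm long, 12 g; one of four standing on the tray; origin at its centre
- ring_b: short white ceramic filter ring, 22 mm across, 18 mm long, 12 g; one of four standing on the tray; origin at its centre
- ring_c: short white ceramic filter ring, 22 mm across, 18 mm long, 12 g; one of four standing on the tray; origin at its centre
- ring_d: short white ceramic filter ring, 22 mm across, 18 mm long, 12 g; one of four standing on the tray; origin at its centre
- scraper: green two-part algae magnet scraper, 75 x 45 x 58 mm, loose on the shelf, origin under its centre; not part of the job
- thermometer: glass tube thermometer, lying, 122 mm long, 12 mm thick, clear holder round one end, loose on the shelf, origin under its centre; not part of the job
- cave: reddish ceramic cave ornament, 92 x 120 x 99 mm, loose on the shelf, origin under its centre; not part of the job
- food: closed fish food canister, 69 mm across, 106 mm tall, loose on the shelf, origin under its centre; not part of the job
- beaker: clear plastic measuring beaker, 68 mm across, 70 mm tall, loose on the shelf, origin under its centre; not part of the job
- tweezers: steel plant tweezers, lying, 206 mm long, 6 mm high, loose on the shelf, origin under its centre; not part of the job
- test_rack: white rack with three capped test tubes, 50 x 110 x 87 mm, loose on the shelf, origin under its centre; not part of the job
Things that resemble listed ones, but are neither listed nor needed, are in the scene too. What is shaped like the tray but brown is not meant.

How it is judged:
By the outcome, as a careful person would: the job done as asked, in the order asked, and still so for the second after the job is handed in, while the arm keeps its last pose, push and grip.
It also fails if it takes over 69 s, if anything falls off the work surface, if the arm or the gripper's body presses on something with over 40 N, if the wrist force passes 120 N, or if a joint passes its speed limit or range.

### The arm

A 6-joint arm with a two-finger parallel gripper is mounted at the origin on the work surface. World frame = base frame: x ahead of the robot, y to its left, z up, the work surface at z = 0. Lengths are in m, angles in rad, forces in N, time in s.
With the tool pointing down it reaches from about 0.3 to 0.85 m from the base axis. Payload 5.4 kg.
Tool frame: the origin (TCP) lies on the centre line of the jaws, within the pads' length; the fingertips stand 17 mm ahead of it and the grasp point (between the pads) lies 2 mm behind it; y points along the fingers, x is the direction in which the jaws open and shut, and the axes are right-handed (so a half turn about y gives the same grasp; the last joint's range is limited). The gripper opens to 85 mm and grips with 20 to 120 N. Pads are 22 mm wide; open, the fingers measure 114 mm over their backs; the gripper's body (76 mm by 85 mm) begins 54 mm behind the grasp point. The pads swing forward as they close: fully open they stand 13 mm farther back than shut.
Start: joints at [-0.21, 0.158, 1.597, -0, 1.386, -0.21], TCP at [0.575, -0, 0.248] pointing down, gripper open.
Joint ranges: [-2.91, 2.91], [-0.94, 2.29], [0.18, 2.7], [-1.29, 4.43], [0.17, 2.64], [-3, 3]. Speed limits (rad/s): [2.57, 2.57, 3.14, 3.14, 3.14, 3.14].

### API

Orientations are given as [roll, pitch, yaw] about the fixed x, y, z axes, in that order (R = Rz(yaw) Ry(pitch) Rx(roll)).
In Python, from plant import manip gives the robot as it stands.
- The arm moves only by the tool play_rows, never from a script. Its argument "steps" is one flat list of numbers, 6 for each row, row after row: the shift along the world's x, y, z as a fraction of full scale, then the turn, a rotation vector about the world's x, y, z as a fraction of full scale. In form: [x, y, z, ax, ay, az, x, y, z, ax, ay, az, ...]. A call has 1 to 8 rows; each row is the pose to reach, as a shift and turn from the pose commanded when the call began; what a row does not reach only later rows make up. Full scale, the value 1, is 0.2 m for a shift and 60 degrees for a turn. A row lasts 1/12 s, in which the tool goes at most 41.7 mm and 7.16 degrees, less where a joint would pass 70% of its speed; a pose out of reach is approached as far as the arm can. A call with a number of a shift or a turn outside -1 to 1 is refused whole. A call with a gripper value outside its range is refused whole. "claw" is the opening, from -1 (shut) to 1 (fully open), so that 0 is half open, set as the call begins (left out, the last holds). The fingers move at their own pace and stop on an object; "squeeze" is the grip in N (left out, the last holds). Time passes only in rows, so rows that repeat a pose let the fingers close. It gives the time, the measured TCP pose, the force and the opening at its end, in the units of the state.
- manip.get_obs(): the state, without advancing time (a new reading comes with each control period).
- manip.grab_frame(name): name is "scene" or "side" or "wrist"; returns a dict with "frame" (400x640x3 uint8, red, green, blue), "range_z" (400x640 float32, m along the optical axis (not along the pixel's ray), 0 where there is no reading), "fx", "fy", "cx", "cy" (pixels), "distortion" ([k1, k2, p1, p2, k3] as OpenCV has them; the pictures are not rectified), "extrinsics" (4x4, takes a point from world to camera coordinates). Camera axes: x right, y down, z forward; pixel columns grow to the right and rows downward; lengths in m; the calibration is good to about 2 mm. A picture is of the moment at which its call begins.
- manip.hand_in(): hands the job in, once; it reports no verdict.
The state is a dict: "t": time; "q": joint angles; "qvel": joint speeds; "joint_torque": joint torques, N m; "ee_pos": TCP position; "orientation": TCP orientation; "contact_force": force on the tool from outside, world axes, zero at the start; "wrist_torque": the same for the moment, N m; "opening": finger opening in m.
Only numpy, scipy, OpenCV 4.12 (cv2) and the standard library are available. Lean on these libraries where they do the work, as an engineer would, in place of code of your own. Each camera call takes 0.05 s, during which the arm holds its last target.

## Working session

There is one attempt and no reset: what is moved stays moved. The work goes in short steps, Python scripts to look and compute and a tool call to move; the robot and the scene stay as the last step left them, time stands still between calls to the robot, and variables do not carry over. Pictures are saved under pics/ and viewed, and the job is handed in when it is done.

Besides the shell and the picture viewer there is one more tool, called as name(argument=value, ...) on one line, values as JSON. play_rows: Moves the arm, as the interface text tells. Shift numbers are shares of 0.2 m and turn numbers shares of 60 degrees, none past 1 either way. Its arguments: {"type":"object","properties":{"steps":{"type":"array"},"claw":{"type":"number"},"squeeze":{"type":"number"}},"required":["steps"]}

```bash
ls; mkdir -p pics
cat > h.py <<'E'
import numpy as np, cv2
from plant import manip
def grab(n,save):
    f=manip.grab_frame(n); cv2.imwrite(f'pics/{save}.png',f['frame'][:,:,::-1]); np.save(f'pics/{save}.npy',f,allow_pickle=True); return f
def load(save): return np.load(f'pics/{save}.npy',allow_pickle=True).item()
def K(f): return np.array([[f['fx'],0,f['cx']],[0,f['fy'],f['cy']],[0,0,1.]])
def rays(f,uv):
    p=cv2.undistortPoints(np.array(uv,float).reshape(-1,1,2),K(f),np.array(f['distortion'],float)).reshape(-1,2)
    E=np.array(f['extrinsics']);R=E[:3,:3];c=-R.T@E[:3,3]
    return c,np.c_[p,np.ones(len(p))]@R
def onz(f,uv,z):
    c,d=rays(f,uv); return c+d*((z-c[2])/d[:,2])[:,None]
def dep(f,uv):
    c,d=rays(f,uv); r=np.array([f['range_z'][int(round(v)),int(round(u))] for u,v in uv]); return c+d*r[:,None]
def proj(f,P):
    E=np.array(f['extrinsics']); r,_=cv2.Rodrigues(E[:3,:3]); return cv2.projectPoints(np.array(P,float).reshape(-1,1,3),r,E[:3,3],K(f),np.array(f['distortion'],float))[0].reshape(-1,2)
E
python3 - <<'E'
from h import *
for n in ['scene','side','wrist']:
    f=grab(n,n+'0'); E=np.array(f['extrinsics']); print(n,-E[:3,:3].T@E[:3,3],E[2,:3],f['fx'])
print(manip.get_obs())
E
```

```text
pics
scene [ 1.33777097 -0.37872617  1.48327439] [-0.49829325  0.17905946 -0.84831689] 518.1245050337317
side [ 0.39481503 -1.18774427  0.95882746] [ 0.09593476  0.79618551 -0.59739866] 361.09015060006567
wrist [0.57409407 0.08118905 0.37320404] [-0.00184256 -0.31535675 -0.9489714 ] 293.7286094723851
{'t': 0.15, 'q': array([-2.10115866e-01,  1.58947884e-01,  1.59791795e+00, -2.67024196e-05,
        1.38620445e+00, -2.10122583e-01]), 'qvel': array([ 0.00020327, -0.00162808, -0.00184167,  0.00126397,  0.00125217,
       -0.00064262]), 'joint_torque': array([-2.14565043e-04, -3.96382570e+01, -3.31784391e+01, -3.73612720e-04,
        5.52137004e-03,  3.93964319e-05]), 'ee_pos': array([5.74567059e-01, 5.43234365e-05, 2.47531096e-01]), 'orientation': array([-1.57051379e+00,  1.45060513e-03,  1.18422281e-05]), 'contact_force': array([ 0.35605212,  0.30090703, -0.66033179]), 'wrist_torque': array([ 0.01308437, -0.04342338, -0.05091143]), 'opening': 0.08546805486463659}
```

View pics/scene0.png

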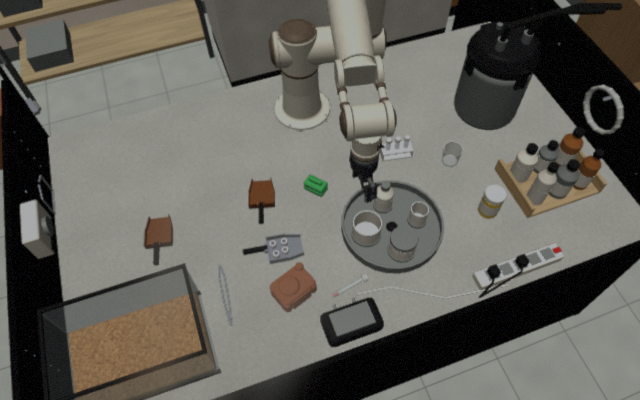

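View pics/side0.png

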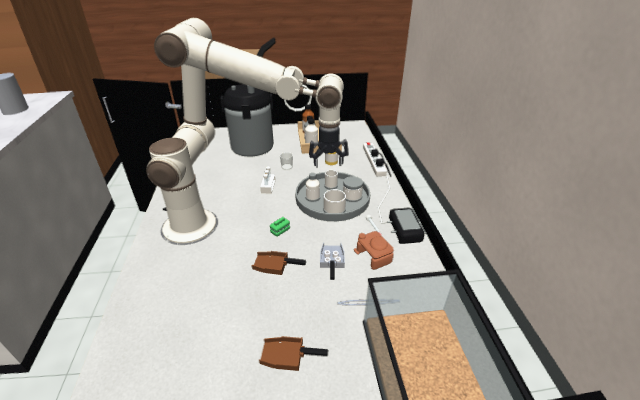

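View pics/wrist0.png

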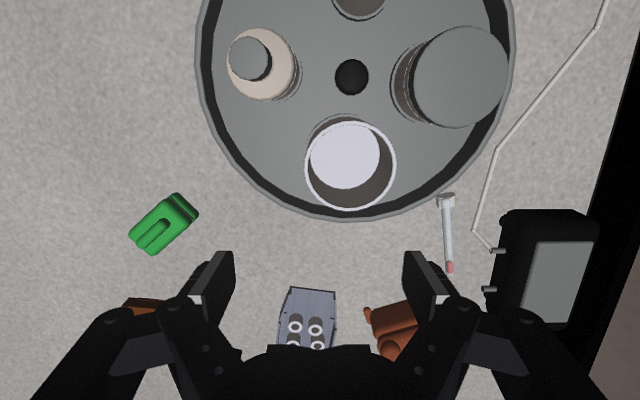

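Run:
```python
from h import *
a=load('scene0')['frame'][:,:,::-1]; b=load('side0')['frame'][:,:,::-1]
c1=cv2.resize(a[175:285,235:455],None,fx=3.6,fy=3.6,interpolation=cv2.INTER_CUBIC)[:,:792]
cv2.imwrite('pics/c1.png',c1)
c2=cv2.resize(b[160:290,240:400],None,fx=4.5,fy=4.5,interpolation=cv2.INTER_CUBIC)
cv2.imwrite('pics/c2.png',c2)
```

```text
(no output)
```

View pics/c1.png

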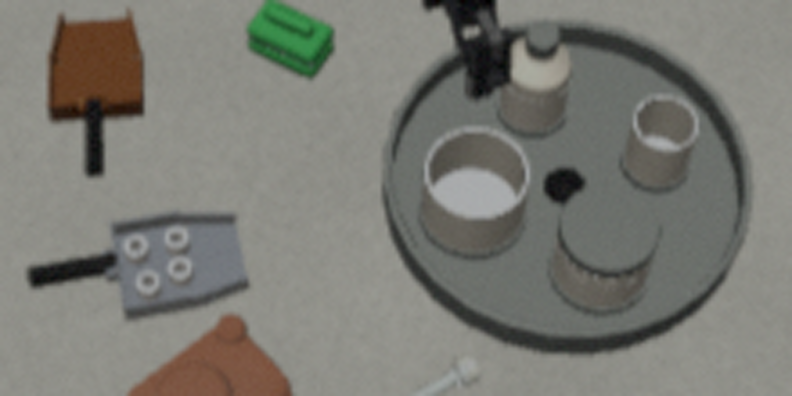

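View pics/c2.png

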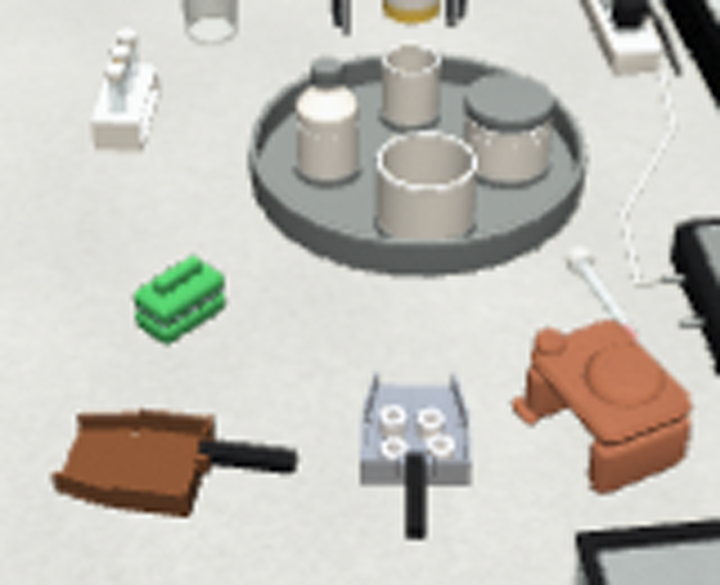

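Run:
```python
from h import *
s=load('scene0'); d=load('side0'); w=load('wrist0')
C1=lambda u,v:(235+(u+.5)/3.6-.5,175+(v+.5)/3.6-.5)
C2=lambda u,v:(240+(u+.5)/4.5-.5,160+(v+.5)/4.5-.5)
P=lambda n,x:print(n,np.round(x,4).tolist())
# handle top edge: ends of centre line
P('handle scene',onz(s,[C1(32,270),C1(113,259)],.038))
P('handle side',onz(d,[C2(416,530),C2(414,460)],.038))
P('handle dep',dep(d,[C2(416,500)]))
P('lip scene',onz(s,[C1(236,217),C1(247,283)],.028)); 
P('lip side',onz(d,[C2(376,378),C2(458,378)],.028))
P('back side top',onz(d,[C2(361,462),C2(470,462)],.028))
# fits of white pot: rim corners
P('pot scene',onz(s,[C1(426,166),C1(529,178),C1(480,128),C1(473,216)],.09))
P('pot side',onz(d,[C2(377,160),C2(475,160),C2(427,133),C2(427,185)],.09))
P('pot wrist',onz(w,[(305,165),(396,165),(350,121),(350,210)],.09))
P('axis cap dep',dep(w,[(351,77)]))
P('axis onz .02',onz(w,[(351,77)],.03))
# carousel rim, side, outer top edges
P('car side',onz(d,[C2(250,155),C2(586,155),C2(415,54),C2(415,240)],.052))
P('car scene',onz(s,[C1(384,175),C1(752,200),C1(555,22),C1(565,340)],.052))
for n,f in(('w',w),('d',d)):
    r=f['range_z']; h,wd=r.shape
    vv,uu=np.mgrid[0:h:1,0:wd:1]
    c,dd=rays(f,np.c_[uu.ravel(),vv.ravel()]); X=c+dd*r.ravel()[:,None]
    ok=(r.ravel()>0)&(X[:,2]>.048)&(X[:,2]<.055)
    X=X[ok]; m=(np.abs(np.hypot(X[:,0]-.585,X[:,1]-.2)-.161)<.03)
    print(n,m.sum(), np.isfinite(X).all())
    if m.sum()>30:
        q=X[m][:,:2]
        for _ in range(5):
            A=np.c_[2*q,np.ones(len(q))]; so=np.linalg.lstsq(A,(q**2).sum(1),rcond=None)[0]
            R=np.sqrt(so[2]+so[0]**2+so[1]**2); e=np.abs(np.hypot(*(q-so[:2]).T)-R); q=q[e<.008] 
        print(so[:2],R,len(q))
```

```text
handle scene [[0.5383, -0.3733, 0.038], [0.5524, -0.3037, 0.038]]
handle side [[0.5379, -0.3814, 0.038], [0.5471, -0.3104, 0.038]]
handle dep [[0.5422, -0.3527, 0.039]]
lip scene [[0.5444, -0.1879, 0.028], [0.6103, -0.1999, 0.028]]
lip side [[0.5313, -0.2041, 0.028], [0.5991, -0.2123, 0.028]]
back side top [[0.5071, -0.2979, 0.028], [0.5921, -0.3083, 0.028]]
pot scene [[0.5875, -0.0252, 0.09], [0.6297, 0.0539, 0.09], [0.5679, 0.0337, 0.09], [0.6476, -0.0058, 0.09]]
pot side [[0.5612, 0.0197, 0.09], [0.6508, 0.0088, 0.09], [0.6138, 0.0574, 0.09], [0.6009, -0.0243, 0.09]]
pot wrist [[0.5606, 0.0178, 0.09], [0.6501, 0.0179, 0.09], [0.6034, 0.06, 0.09], [0.6064, -0.0296, 0.09]]
axis cap dep [[0.6089, 0.1022, 0.0331]]
axis onz .02 [[0.6092, 0.1024, 0.03]]
car side [[0.4479, 0.0955, 0.052], [0.7701, 0.0564, 0.052], [0.6337, 0.2589, 0.052], [0.5862, -0.0546, 0.052]]
car scene [[0.5627, -0.054, 0.052], [0.6997, 0.2418, 0.052], [0.4633, 0.1557, 0.052], [0.7666, 0.0315, 0.052]]
w 1405 True
[0.60803063 0.11543696] 0.1564515721592443 685
d 82 True
[0.59916254 0.18657772] 0.15027981449182115 14
```

```bash
cat >> h.py <<'E'
from scipy.spatial.transform import Rotation as Ro
def rel(yaw0,yaw1,tilt0,tilt1,degs=True):
    # fraction rotvec from (yaw0,tilt0) to (yaw1,tilt1); yaw about z, tilt = lip down about tray's cross axis
    f=lambda y,t: Ro.from_euler('z',y,degrees=True)*Ro.from_euler('x',-t,degrees=True)
    return (f(yaw1,tilt1)*f(yaw0,tilt0).inv()).as_rotvec(degrees=True)/60
E
python3 - <<'E'
from h import *
w=load('wrist0'); d=load('side0'); 
r=w['range_z']; h,wd=r.shape
vv,uu=np.mgrid[0:h,0:wd]
c,dd=rays(w,np.c_[uu.ravel(),vv.ravel()]); X=c+dd*r.ravel()[:,None]
X=X[(r.ravel()>0)]
def fit(q,n=6,th=.006):
    for _ in range(n):
        A=np.c_[2*q,np.ones(len(q))]; so=np.linalg.lstsq(A,(q**2).sum(1),rcond=None)[0]
        R=np.sqrt(so[2]+so[0]**2+so[1]**2); e=np.abs(np.hypot(*(q-so[:2]).T)-R); q=q[e<th]
    return so[:2],R,len(q)
z=X[:,2];rr=np.hypot(X[:,0]-.609,X[:,1]-.102)
print('rim',fit(X[(abs(z-.052)<.003)&(abs(rr-.161)<.012)][:,:2]))
rp=np.hypot(X[:,0]-.6055,X[:,1]-.0155)
print('pot',fit(X[(abs(z-.09)<.003)&(abs(rp-.044)<.012)][:,:2]))
print('jar',fit(X[(abs(z-.1)<.004)&(rr<.14)&(X[:,0]>.63)][:,:2]), X[(abs(z-.1)<.004)&(rr<.14)&(X[:,0]>.63)].mean(0))
b=X[(abs(z-.142)<.004)&(rr<.14)];print('bottle',b.mean(0),len(b))
# cave via side depth
r=d['range_z']; c,dd=rays(d,np.c_[uu.ravel(),vv.ravel()]); X=c+dd*r.ravel()[:,None]; F=d['frame'].reshape(-1,3).astype(int)
m=(r.ravel()>0)&(X[:,2]>.008)&(X[:,2]<.3)&(abs(X[:,0]-.66)<.12)&(X[:,1]<-.2)&(X[:,1]>-.45)&(F[:,0]-F[:,2]>40)
print('cave',X[m].min(0),X[m].max(0))
m=(r.ravel()>0)&(abs(X[:,2]-.038)<.004)&(abs(X[:,0]-.545)<.015)&(X[:,1]<-.305)&(X[:,1]>-.4)&(F.max(1)<70)
q=X[m]; print('handle',len(q),q.min(0),q.max(0),q.mean(0)); p=np.polyfit(q[:,1],q[:,0],1); print('slope deg',np.degrees(np.arctan(p[0])),np.polyval(p,-.339))
print(rel(0,-9,0,45), rel(0,-9,0,0))
E
```

```text
rim (array([0.61033612, 0.10296113]), np.float64(0.15939965232053074), 4341)
pot (array([0.60491596, 0.01563235]), np.float64(0.043639801394331455), 1182)
jar (array([0.69695034, 0.09741638]), np.float64(0.030731347999568386), 2921) [0.69676197 0.0982774  0.10003506]
bottle [0.5230667  0.10833556 0.14205137] 1426
cave [ 0.6451128  -0.3393065   0.00850325] [ 0.76825318 -0.20735638  0.10119141]
handle 54 [ 0.53504181 -0.37687546  0.03474578] [ 0.55210787 -0.30716084  0.04190097] [ 0.54322355 -0.34150056  0.03855787]
slope deg 7.473596827067897 0.5435515799358871
[-0.74842486  0.05890231 -0.14220276] [ 0.    0.   -0.15]
```

The steel tray with the four rings is at scene (284,249). The brown look-alikes at (262,195) and (158,235) are not meant. First I'll check that the arm can hold the pour tilt in free air.

play_rows(steps=[0, -0.2, 0.2, -0.1, 0.008, -0.02, 0, -0.4, 0.2, -0.22, 0.016, -0.04, 0, -0.6, 0.2, -0.33, 0.025, -0.06, 0.02, -0.77, 0.2, -0.45, 0.035, -0.085, 0.02, -0.77, 0.2, -0.56, 0.044, -0.106, 0.02, -0.77, 0.2, -0.67, 0.053, -0.127, 0.02, -0.77, 0.2, -0.748, 0.059, -0.142, 0.02, -0.77, 0.2, -0.748, 0.059, -0.142], claw=0)

```text
t: 0.82
ee_pos: [0.5782, -0.152, 0.2845]
orientation: [-2.357, 0.007, -0.155]
contact_force: [-0.0, 0.5, -2.2]
opening: 0.043
```

Run:
```python
from h import *
print(rel(-9,-8.5,45,0), manip.get_obs()['q'])
```

```text
[ 0.74127339 -0.11409289  0.00790049] [-0.11612571  0.29327919  1.53638051 -0.79676576  1.42021027  0.20662004]
```

play_rows(steps=[0, -0.15, 0, 0.11, -0.017, 0.001, -0.04, -0.3, 0, 0.22, -0.034, 0.002, -0.08, -0.45, -0.1, 0.33, -0.05, 0.003, -0.12, -0.6, -0.3, 0.44, -0.067, 0.005, -0.15, -0.75, -0.45, 0.55, -0.085, 0.006, -0.178, -0.925, -0.6, 0.66, -0.1, 0.007, -0.178, -0.925, -0.79, 0.741, -0.114, 0.008, -0.178, -0.925, -0.79, 0.741, -0.114, 0.008])

```text
t: 1.48
ee_pos: [0.5387, -0.343, 0.124]
orientation: [-1.563, 0.005, -0.156]
contact_force: [-1.0, 1.7, -1.8]
opening: 0.0429
```

Run:
```python
from h import *
f=grab('wrist','w1'); print(manip.get_obs()['ee_pos'],manip.get_obs()['orientation'])
grab('side','s1')
```

```text
[ 0.53940003 -0.34074029  0.12452007] [-1.56438823  0.00641676 -0.15375313]
```

View pics/w1.png

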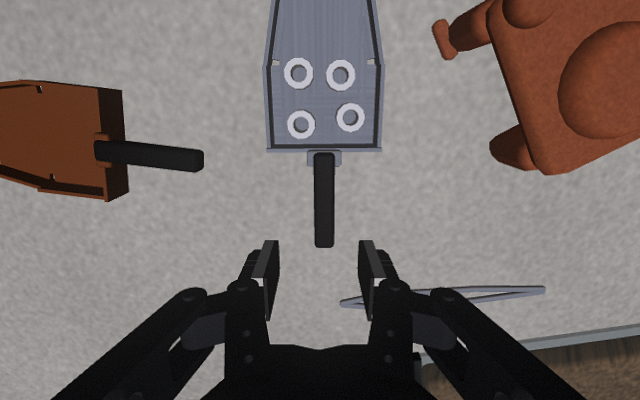

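Run:
```python
from h import *
f=load('w1'); a=onz(f,[(324.5,245),(324,155)],.038); print(a, np.degrees(np.arctan2(*(a[1]-a[0])[:2])))
print(dep(f,[(324,200)]))
print(onz(f,[(272,148),(378,150)],.028).mean(0))
o=manip.get_obs();print(o['t'],o['ee_pos'],o['q'],o['qvel'])
```

```text
[[ 0.5378428  -0.37446314  0.038     ]
 [ 0.54830977 -0.30226475  0.038     ]] 8.248987154088292
[[ 0.54317114 -0.33631023  0.03863269]]
[ 0.54961986 -0.29962974  0.028     ]
1.5833 [ 0.54137654 -0.33954904  0.12766113] [-7.49379976e-01  4.34054508e-01  1.50609030e+00  1.07569317e-03
  1.20630497e+00 -5.98770441e-01] [ 0.0641774  -0.07155679 -0.03904574 -0.0071455   0.01340503  0.01523636]
```

play_rows(steps=[0, 0.01, -0.15, 0, 0, 0, 0, 0.01, -0.3, 0, 0, 0, 0, 0.01, -0.42, 0, 0, 0, 0, 0.01, -0.5, 0, 0, 0, 0, 0.01, -0.5, 0, 0, 0, 0, 0.01, -0.5, 0, 0, 0, 0, 0.01, -0.5, 0, 0, 0])

```text
t: 2.17
ee_pos: [0.5456, -0.3375, 0.0337]
orientation: [-1.574, -0.005, -0.146]
contact_force: [0.3, -1.0, 0.3]
opening: 0.0427
```

play_rows(steps=[0, 0, 0, 0, 0, 0, 0, 0, 0, 0, 0, 0, 0, 0, 0, 0, 0, 0, 0, 0, 0, 0, 0, 0, 0, 0, 0, 0, 0, 0, 0, 0, 0, 0, 0, 0, 0, 0, 0, 0, 0, 0], claw=-1, squeeze=80)

```text
t: 2.75
ee_pos: [0.5445, -0.3378, 0.0324]
orientation: [-1.572, -0.002, -0.148]
contact_force: [-0.3, 0.8, 6.5]
opening: 0.0143
```

Run:
```python
from h import *
o=manip.get_obs();print({k:np.round(o[k],4).tolist() for k in('t','ee_pos','orientation','contact_force','wrist_torque','opening')})
```

```text
{'t': 2.75, 'ee_pos': [0.5445, -0.3378, 0.0324], 'orientation': [-1.5718, -0.0025, -0.1482], 'contact_force': [-0.2525, 0.8227, 6.5469], 'wrist_torque': [0.3912, 0.0872, -0.0311], 'opening': 0.0143}
```

play_rows(steps=[0, 0, 0.05, 0, 0, 0, 0, 0, 0.12, 0, 0, 0, 0, 0, 0.22, 0, 0, 0, 0, 0, 0.32, 0, 0, 0, 0, 0, 0.4, 0, 0, 0, 0, 0, 0.4, 0, 0, 0, 0, 0, 0.4, 0, 0, 0])

```text
t: 3.33
ee_pos: [0.544, -0.3377, 0.112]
orientation: [-1.572, -0.002, -0.148]
contact_force: [0.0, -0.3, -2.4]
opening: 0.0144
```

Run:
```python
from h import *
o=manip.get_obs();print({k:np.round(o[k],4).tolist() for k in('t','ee_pos','orientation','contact_force','wrist_torque','opening')})
f=grab('wrist','w2');g=grab('side','s2')
b=g['frame'][:,:,::-1]
a=f['frame'][:200,200:440,::-1]
cv2.imwrite('pics/c3.png',np.hstack([cv2.resize(a,(480,400)),cv2.resize(b[210:290,300:364],(320,400))]))
```

```text
{'t': 3.3333, 'ee_pos': [0.544, -0.3377, 0.112], 'orientation': [-1.5725, -0.0024, -0.148], 'contact_force': [0.0492, -0.2894, -2.4078], 'wrist_torque': [-0.1336, -0.0258, 0.0739], 'opening': 0.0144}
```

View pics/c3.png

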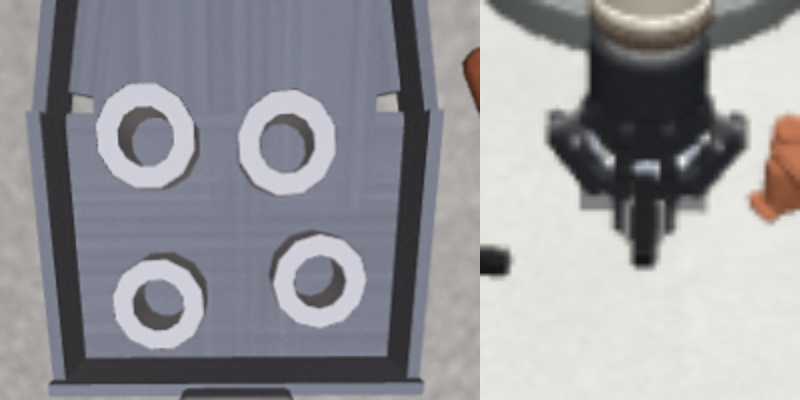

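Run:
```python
from h import *
f=load('w2'); r=f['range_z']; vv,uu=np.mgrid[0:220,200:440]
uv=np.c_[uu.ravel(),vv.ravel()]; c,d=rays(f,uv); X=c+d*r[vv.ravel(),uu.ravel()][:,None]
o=np.array([.544,-.3377,.112]);y=np.radians(-8.4); dx=np.array([-np.sin(y),np.cos(y),0]); lat=np.array([np.cos(y),np.sin(y),0])
s=(X-o)@dx; l=(X-o)@lat; z=X[:,2]
m=(z>.06)&(abs(l)<.03)&(s>.05)
fl=m&(z<.1)
for a in np.arange(.04,.165,.01):
    k=(z>.05)&(abs(l)<.03)&(abs(s-a)<.005)
    if k.sum(): print(round(a,3),k.sum(),np.percentile(z[k],[5,30,50]).round(4),s[k].max().round(4))
```

```text
0.04 3892 [0.0827 0.0862 0.0988] 0.045
0.05 1891 [0.0823 0.0832 0.0838] 0.055
0.06 2557 [0.0824 0.0835 0.092 ] 0.065
0.07 2584 [0.0822 0.083  0.0835] 0.075
0.08 2798 [0.0821 0.0829 0.0834] 0.085
0.09 2859 [0.0823 0.0834 0.0877] 0.095
0.1 2813 [0.0822 0.0832 0.0863] 0.105
0.11 2892 [0.0819 0.0826 0.083 ] 0.115
0.12 2791 [0.0818 0.0826 0.083 ] 0.1241
```

View pics/w2.png

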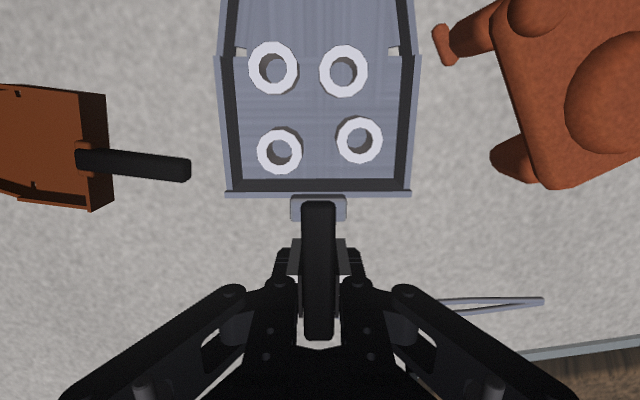

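play_rows(steps=[0, 0.01, 0.03, 0, 0, 0, 0.01, 0.05, 0.08, 0, 0, 0, 0.025, 0.12, 0.14, 0, 0, 0, 0.04, 0.2, 0.19, 0, 0, 0, 0.06, 0.29, 0.22, 0, 0, 0, 0.075, 0.38, 0.23, 0, 0, 0, 0.092, 0.47, 0.23, 0, 0, 0, 0.11, 0.56, 0.23, 0, 0, 0])

```text
t: 4.1
ee_pos: [0.5662, -0.2226, 0.158]
orientation: [-1.571, -0.002, -0.147]
contact_force: [0.2, -0.4, -2.2]
opening: 0.0142
```

play_rows(steps=[0.016, 0.085, 0, 0, 0, 0, 0.032, 0.16, 0, 0, 0, 0, 0.045, 0.225, 0, 0, 0, 0, 0.056, 0.28, 0, 0, 0, 0, 0.064, 0.32, 0, 0, 0, 0, 0.07, 0.345, 0, 0, 0, 0, 0.07, 0.355, 0, 0, 0, 0, 0.07, 0.355, 0, 0, 0, 0])

```text
t: 4.77
ee_pos: [0.5794, -0.1539, 0.1563]
orientation: [-1.571, 0.0, -0.148]
contact_force: [-0.1, -0.5, -2.0]
opening: 0.0146
```

play_rows(steps=[0, 0, 0, 0, 0, 0, 0, 0, 0, 0, 0, 0])

```text
t: 4.93
ee_pos: [0.5793, -0.1547, 0.1563]
orientation: [-1.571, 0.0, -0.149]
contact_force: [-0.2, -0.2, -2.0]
opening: 0.0144
```

Run:
```python
from h import *
o=manip.get_obs();print({k:np.round(o[k],4).tolist() for k in('t','ee_pos','orientation','opening')})
f=grab('wrist','w3');g=grab('side','s3')
print('back edge',onz(f,[(318,195)],o['ee_pos'][2]-.005))
b=g['frame'][:,:,::-1]
a=f['frame'][:,100:540,::-1]
cv2.imwrite('pics/c4.png',np.hstack([a,cv2.resize(b[130:270,270:396],(360,400))]))
P=o['ee_pos'];y=-8.5;dr=np.array([np.sin(np.radians(8.5)),np.cos(np.radians(8.5))])
pot=np.array([.605,.0156])
for t in [4,8,12,15,18,21,24,27,30,33,36,39,42,45]:
    a=np.radians(t); L=pot-.022*dr; zl=.125-.027*min(1,t/20)
    hz=.15*np.cos(a)-.029*np.sin(a); T=np.r_[L-hz*dr,zl+.15*np.sin(a)+.029*np.cos(a)]
    print(t,((T-P)/.2).round(3),rel(y,y,0,t).round(3))
```

```text
{'t': 4.9333, 'ee_pos': [0.5793, -0.1547, 0.1563], 'orientation': [-1.5709, 0.0001, -0.1488], 'opening': 0.0144}
back edge [[ 0.58413574 -0.11760826  0.1512883 ]]
4 [0.003 0.013 0.014] [-0.066  0.01   0.   ]
8 [0.005 0.028 0.038] [-0.132  0.02  -0.   ]
12 [0.008 0.047 0.06 ] [-0.198  0.03   0.   ]
15 [0.011 0.063 0.076] [-0.247  0.037  0.   ]
18 [0.013 0.082 0.092] [-0.297  0.044  0.   ]
21 [0.016 0.102 0.113] [-0.346  0.052  0.   ]
24 [0.02  0.123 0.146] [-0.396  0.059 -0.   ]
27 [0.023 0.147 0.178] [-0.445  0.067  0.   ]
30 [0.027 0.172 0.209] [-0.495  0.074  0.   ]
33 [0.031 0.199 0.239] [-0.544  0.081 -0.   ]
36 [0.035 0.227 0.267] [-0.593  0.089 -0.   ]
39 [0.04  0.257 0.293] [-0.643  0.096 -0.   ]
42 [0.044 0.287 0.318] [-0.692  0.103  0.   ]
45 [0.049 0.32  0.341] [-0.742  0.111  0.   ]
```

View pics/c4.png

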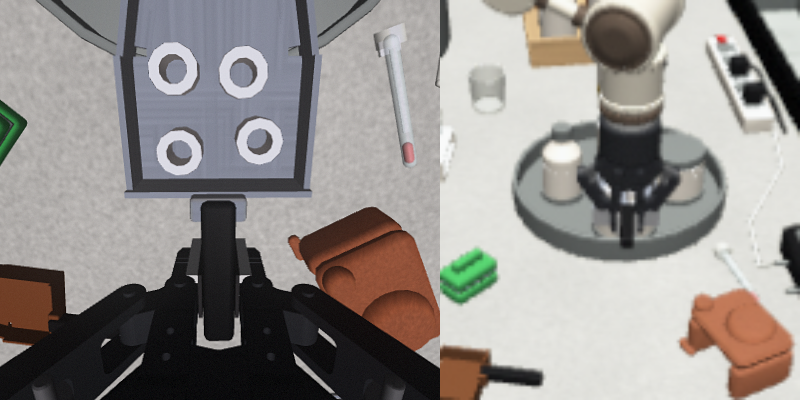

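play_rows(steps=[0.003, 0.013, 0.014, -0.066, 0.01, 0, 0.005, 0.028, 0.038, -0.132, 0.02, 0, 0.008, 0.047, 0.06, -0.198, 0.03, 0, 0.011, 0.063, 0.076, -0.247, 0.037, 0, 0.013, 0.082, 0.092, -0.297, 0.044, 0, 0.016, 0.102, 0.113, -0.346, 0.052, 0, 0.018, 0.112, 0.13, -0.37, 0.055, 0, 0.02, 0.123, 0.146, -0.396, 0.059, 0])

```text
t: 5.7
ee_pos: [0.5834, -0.1291, 0.1856]
orientation: [-1.991, 0.0, -0.148]
contact_force: [-0.1, -0.1, -2.1]
opening: 0.0142
```

play_rows(steps=[0.003, 0.024, 0.032, -0.05, 0.008, 0, 0.007, 0.049, 0.063, -0.099, 0.015, 0, 0.011, 0.076, 0.093, -0.148, 0.022, 0, 0.015, 0.104, 0.121, -0.197, 0.03, 0, 0.02, 0.134, 0.147, -0.247, 0.037, 0, 0.024, 0.164, 0.172, -0.296, 0.044, 0, 0.024, 0.164, 0.172, -0.296, 0.044, 0, 0.024, 0.164, 0.172, -0.296, 0.044, 0])

```text
t: 6.37
ee_pos: [0.5883, -0.0962, 0.2194]
orientation: [-2.302, 0.001, -0.147]
contact_force: [0.6, 0.3, -1.8]
opening: 0.0144
```

Run:
```python
from h import *
o=manip.get_obs();print({k:np.round(o[k],4).tolist() for k in('t','ee_pos','orientation','contact_force','opening')})
f=grab('wrist','w4');g=grab('scene','g4')
b=g['frame'][:,:,::-1]
a=f['frame'][:,100:540,::-1]
cv2.imwrite('pics/c5.png',np.hstack([a,cv2.resize(b[170:290,340:448],(360,400))]))
```

```text
{'t': 6.3667, 'ee_pos': [0.5883, -0.0962, 0.2194], 'orientation': [-2.3016, 0.0005, -0.1471], 'contact_force': [0.594, 0.2754, -1.7672], 'opening': 0.0144}
```

View pics/c5.png

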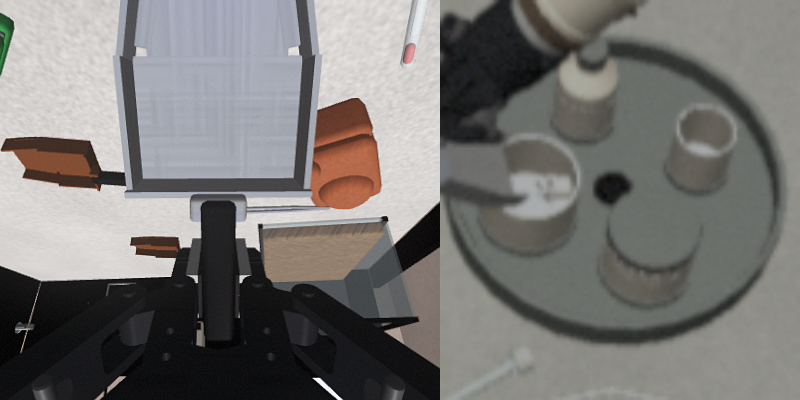

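play_rows(steps=[-0.002, -0.02, 0.04, 0.05, -0.007, 0, -0.008, -0.06, 0.04, 0.15, -0.022, 0, -0.015, -0.11, 0.02, 0.26, -0.039, 0, -0.024, -0.165, -0.03, 0.37, -0.055, 0, -0.032, -0.215, -0.09, 0.48, -0.072, 0, -0.038, -0.25, -0.15, 0.59, -0.088, 0, -0.044, -0.287, -0.2, 0.692, -0.103, 0, -0.044, -0.287, -0.2, 0.692, -0.103, 0])

```text
t: 7.13
ee_pos: [0.5775, -0.1595, 0.1786]
orientation: [-1.568, 0.001, -0.156]
contact_force: [0.2, -0.9, -2.0]
opening: 0.0142
```

play_rows(steps=[-0.02, -0.1, 0, 0, 0, 0, -0.05, -0.25, 0, 0, 0, 0, -0.08, -0.42, -0.03, 0, 0, 0, -0.11, -0.59, -0.08, 0, 0, 0, -0.14, -0.74, -0.13, 0, 0, 0, -0.165, -0.85, -0.19, 0, 0, 0, -0.18, -0.915, -0.25, 0, 0, 0, -0.18, -0.915, -0.25, 0, 0, 0])

```text
t: 7.8
ee_pos: [0.5411, -0.3388, 0.1271]
orientation: [-1.57, 0.004, -0.152]
contact_force: [-0.5, -0.1, -0.8]
opening: 0.0147
```

play_rows(steps=[0, 0, 0, 0, 0, 0, 0, 0, 0, 0, 0, 0])

```text
t: 7.97
ee_pos: [0.5439, -0.336, 0.1303]
orientation: [-1.57, -0.0, -0.147]
contact_force: [-0.1, 0.0, -1.4]
opening: 0.0142
```

Run:
```python
from h import *
o=manip.get_obs();print({k:np.round(o[k],4).tolist() for k in('t','ee_pos','orientation','contact_force','opening')})
f=grab('wrist','w5');g=grab('scene','g5')
b=g['frame'][:,:,::-1]
a=f['frame'][:,100:540,::-1]
cv2.imwrite('pics/c6.png',np.hstack([a,cv2.resize(b[200:260,340:394],(360,400),interpolation=cv2.INTER_CUBIC)]))
```

```text
{'t': 7.9667, 'ee_pos': [0.5439, -0.336, 0.1303], 'orientation': [-1.5705, -0.0003, -0.1472], 'contact_force': [-0.0822, 0.04, -1.4448], 'opening': 0.0142}
```

View pics/c6.png

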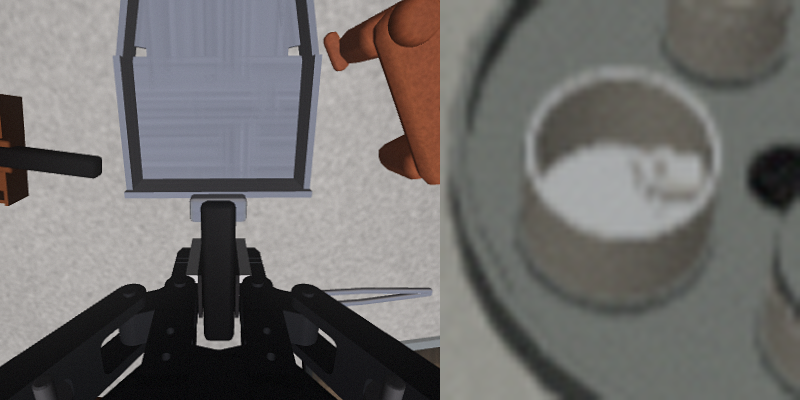

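play_rows(steps=[0, 0, -0.08, 0, 0, 0, 0, 0, -0.2, 0, 0, 0, 0, 0, -0.32, 0, 0, 0, 0, 0, -0.41, 0, 0, 0, 0, 0, -0.46, 0, 0, 0, 0, 0, -0.48, 0, 0, 0, 0, 0, -0.49, 0, 0, 0, 0, 0, -0.49, 0, 0, 0])

```text
t: 8.73
ee_pos: [0.5444, -0.3374, 0.0332]
orientation: [-1.572, -0.002, -0.148]
contact_force: [0.8, -0.2, -1.1]
opening: 0.0143
```

play_rows(steps=[0, 0, 0, 0, 0, 0, 0, 0, 0, 0, 0, 0])

```text
t: 8.9
ee_pos: [0.5442, -0.3377, 0.0332]
orientation: [-1.572, -0.002, -0.148]
contact_force: [0.5, -0.4, -0.9]
opening: 0.0144
```

play_rows(steps=[0, 0, -0.005, 0, 0, 0, 0, 0, -0.005, 0, 0, 0, 0, 0, -0.005, 0, 0, 0])

```text
t: 9.15
ee_pos: [0.5441, -0.3379, 0.0325]
orientation: [-1.572, -0.002, -0.148]
contact_force: [-0.1, -0.3, 5.6]
opening: 0.0147
```

play_rows(steps=[0, 0, 0, 0, 0, 0, 0, 0, 0, 0, 0, 0, 0, 0, 0, 0, 0, 0, 0, 0, 0, 0, 0, 0, 0, 0, 0, 0, 0, 0], claw=0)

```text
t: 9.57
ee_pos: [0.5432, -0.3368, 0.0306]
orientation: [-1.57, 0.0, -0.148]
contact_force: [-0.3, 0.3, -0.6]
opening: 0.0429
```

play_rows(steps=[0, 0, 0.1, 0, 0, 0, 0, 0, 0.3, 0, 0, 0, 0, 0, 0.5, 0, 0, 0, 0, 0, 0.7, 0, 0, 0, 0, 0, 0.9, 0, 0, 0, 0, 0, 1, 0, 0, 0, 0, 0, 1, 0, 0, 0, 0, 0, 1, 0, 0, 0])

```text
t: 10.23
ee_pos: [0.544, -0.3376, 0.2326]
orientation: [-1.573, -0.003, -0.148]
contact_force: [-0.3, 0.2, 0.4]
opening: 0.0431
```

Run:
```python
from h import *
o=manip.get_obs();print({k:np.round(o[k],4).tolist() for k in('t','q','ee_pos','orientation','contact_force','opening')})
f=grab('wrist','w6');g=grab('side','s6')
cv2.imwrite('pics/c7.png',np.hstack([f['frame'][:,100:540,::-1],cv2.resize(g['frame'][200:300,280:370,::-1],(360,400),interpolation=cv2.INTER_CUBIC)]))
```

```text
{'t': 10.2333, 'q': [-0.7438, 0.3335, 1.4206, 0.0001, 1.3843, -0.5958], 'ee_pos': [0.544, -0.3376, 0.2326], 'orientation': [-1.5726, -0.0027, -0.148], 'contact_force': [-0.2855, 0.2053, 0.3854], 'opening': 0.0431}
```

View pics/c7.png

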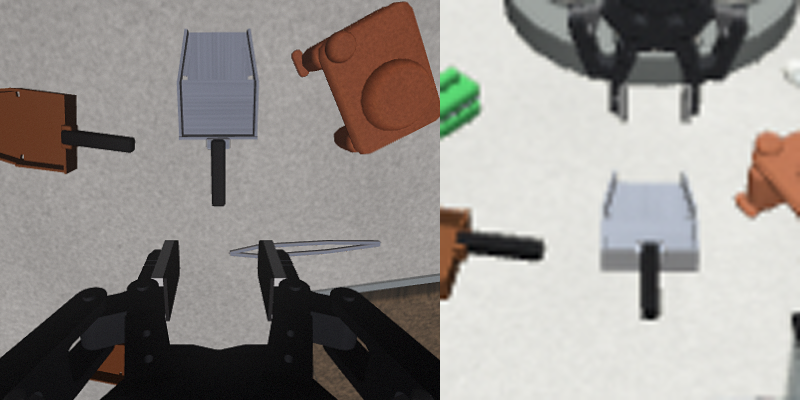

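play_rows(steps=[0.03, 0.1, 0.01, 0, 0, 0.02, 0.08, 0.28, 0.03, 0, 0, 0.04, 0.13, 0.48, 0.05, 0, 0, 0.06, 0.18, 0.68, 0.07, 0, 0, 0.08, 0.23, 0.88, 0.09, 0, 0, 0.1, 0.28, 1, 0.1, 0, 0, 0.142, 0.28, 1, 0.1, 0, 0, 0.142])

```text
t: 10.92
ee_pos: [0.5998, -0.1316, 0.249]
orientation: [-1.567, 0.002, 0.008]
contact_force: [0.7, 0.2, 0.3]
opening: 0.0429
```

play_rows(steps=[0, 0.2, 0, 0, 0, 0, 0, 0.4, 0, 0, 0, 0, 0, 0.55, 0, 0, 0, 0, 0, 0.55, 0, 0, 0, 0, 0, 0.55, 0, 0, 0, 0])

```text
t: 11.33
ee_pos: [0.5984, -0.026, 0.2487]
orientation: [-1.57, 0.004, 0.003]
contact_force: [0.2, -0.8, 0.1]
opening: 0.0432
```

Run:
```python
from h import *
o=manip.get_obs();print({k:np.round(o[k],4).tolist() for k in('t','q','ee_pos','orientation','contact_force','opening')})
f=grab('wrist','w7')
cv2.imwrite('pics/w7.png',f['frame'][:,:,::-1])
```

```text
{'t': 11.3333, 'q': [-0.2448, 0.2223, 1.523, -0.0004, 1.4001, -0.2476], 'ee_pos': [0.5984, -0.026, 0.2487], 'orientation': [-1.5703, 0.0038, 0.0029], 'contact_force': [0.2138, -0.8136, 0.1454], 'opening': 0.0432}
```

View pics/w7.png

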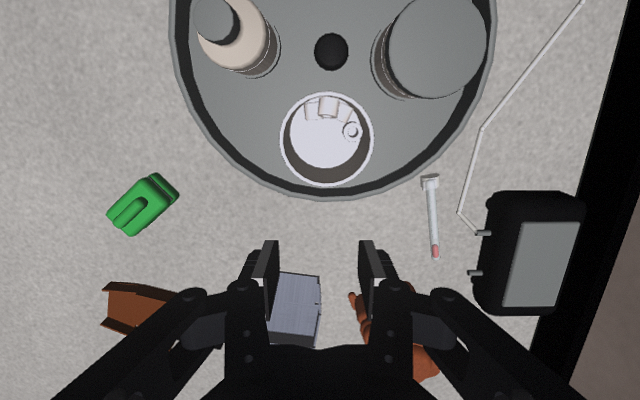

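Run:
```python
from h import *
f=load('w7')
cv2.imwrite('pics/c8.png',cv2.resize(f['frame'][85:195,270:385,::-1],None,fx=5,fy=5,interpolation=cv2.INTER_CUBIC))
r=f['range_z']; vv,uu=np.mgrid[0:400,0:640]
c,dd=rays(f,np.c_[uu.ravel(),vv.ravel()]); X=c+dd*r.ravel()[:,None]; X=X[r.ravel()>0];z=X[:,2]
def fit(q,n=8,th=.006):
    for _ in range(n):
        A=np.c_[2*q,np.ones(len(q))]; so=np.linalg.lstsq(A,(q**2).sum(1),rcond=None)[0]
        R=np.sqrt(so[2]+so[0]**2+so[1]**2); e=np.abs(np.hypot(*(q-so[:2]).T)-R); q=q[e<th]
    return so[:2],R,len(q)
rr=np.hypot(X[:,0]-.609,X[:,1]-.102);rp=np.hypot(X[:,0]-.605,X[:,1]-.0155)
print('rim',fit(X[(abs(z-.052)<.002)&(abs(rr-.161)<.012)][:,:2]))
print('pot',fit(X[(abs(z-.09)<.003)&(abs(rp-.044)<.008)][:,:2]))
k=(abs(z-.1)<.003)&(rr<.14)&(X[:,0]>.63);J=X[k][:,:2];print('jar',cv2.minEnclosingCircle(J.astype(np.float32)))
print('cap dep/onz',dep(f,[(331,52)]))
print('thermo',onz(f,[(430,178),(437,256)],.006),'scraper',onz(f,[(142,175),(180,190),(132,237)],.03))
```

```text
rim (array([0.61035058, 0.10272403]), np.float64(0.15949992237454938), 3717)
pot (array([0.60498956, 0.0155026 ]), np.float64(0.0436203590448051), 1220)
jar ((0.6978420615196228, 0.09707139432430267), 0.04263370484113693)
cap dep/onz [[0.61019605 0.10119497 0.03185392]]
thermo [[ 0.74226171 -0.04388744  0.006     ]
 [ 0.76660797 -0.15874803  0.006     ]] scraper [[ 0.38156088 -0.03494301  0.03      ]
 [ 0.42587685 -0.0540001   0.03      ]
 [ 0.35221417 -0.11909529  0.03      ]]
```

View pics/c8.png

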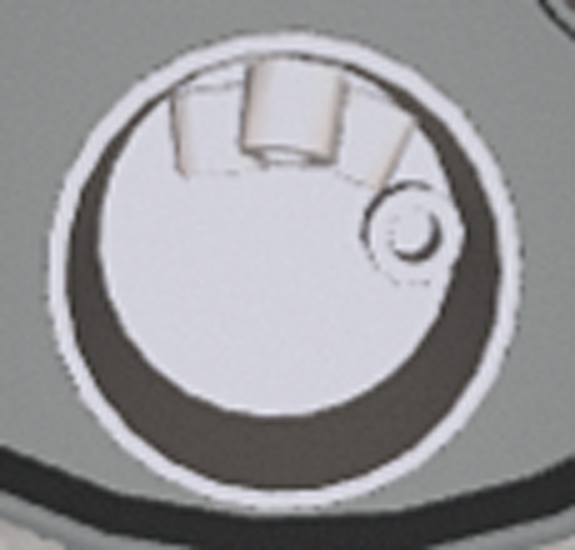

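Run:
```python
from h import *
f=load('g5')
for n,p in dict(rack=(397,150),beaker=(452,155),food=(489,208)).items(): print(n,onz(f,[p],.02),dep(f,[p]))
print('strip',onz(f,[(476,272)],.02))
A=np.array([.6103,.1025])
for s in [131,50]:
    for a in np.linspace(s,s-86.4,3):
        r=np.radians(a);print(a,A+.161*np.array([np.cos(r),np.sin(r)]))
```

```text
rack [[0.33051648 0.24972388 0.02      ]] [[0.34144852 0.24290312 0.03588136]]
beaker [[0.41922534 0.42506118 0.02      ]] [[0.40912715 0.43389775 0.00391324]]
food [[0.66216129 0.43789491 0.02      ]] [[0.68360207 0.41197906 0.06643769]]
strip [[0.85483686 0.28277608 0.02      ]]
131.0 [0.5046745  0.22400824]
87.8 [0.61648044 0.26338133]
44.599999999999994 [0.72493619 0.21554664]
50.0 [0.71378881 0.22583316]
6.799999999999997 [0.77016745 0.12156304]
-36.400000000000006 [0.7398879  0.00695956]
```

play_rows(steps=[-0.05, 0.12, 0, 0, 0, -0.1, -0.12, 0.28, 0, 0, 0, -0.21, -0.19, 0.44, 0, 0, 0, -0.32, -0.27, 0.6, 0, 0, 0, -0.43, -0.35, 0.77, 0, 0, 0, -0.54, -0.42, 0.92, 0, 0, 0, -0.65, -0.47, 1, 0, 0, 0, -0.76, -0.47, 1, 0, 0, 0, -0.817])

```text
t: 12.05
ee_pos: [0.5038, 0.1744, 0.25]
orientation: [-1.572, 0.002, -0.859]
contact_force: [0.2, 0.1, 0.2]
opening: 0.0427
```

play_rows(steps=[0, 0.12, 0, 0, 0, 0, 0, 0.25, 0, 0, 0, 0, 0, 0.25, -0.2, 0, 0, 0, 0, 0.25, -0.4, 0, 0, 0, 0, 0.25, -0.55, 0, 0, 0, 0, 0.25, -0.6, 0, 0, 0, 0, 0.25, -0.6, 0, 0, 0, 0, 0.25, -0.6, 0, 0, 0])

```text
t: 12.72
ee_pos: [0.5063, 0.2221, 0.1315]
orientation: [-1.57, -0.0, -0.856]
contact_force: [-0.0, 0.4, 1.3]
opening: 0.0428
```

play_rows(steps=[0, 0, 0, 0, 0, 0, 0, 0, 0, 0, 0, 0])

```text
t: 12.88
ee_pos: [0.5074, 0.223, 0.1336]
orientation: [-1.567, -0.002, -0.855]
contact_force: [0.4, -0.9, -0.7]
opening: 0.0429
```

Run:
```python
from h import *
o=manip.get_obs();print({k:np.round(o[k],4).tolist() for k in('t','q','ee_pos','orientation','contact_force','opening')})
f=grab('wrist','w8')
cv2.imwrite('pics/w8.png',f['frame'][:,:,::-1])
```

```text
{'t': 12.8833, 'q': [0.196, 0.2188, 1.7661, 0.0001, 1.1518, 1.0514], 'ee_pos': [0.5074, 0.223, 0.1336], 'orientation': [-1.5665, -0.0024, -0.8554], 'contact_force': [0.4177, -0.8856, -0.7145], 'opening': 0.0429}
```

View pics/w8.png

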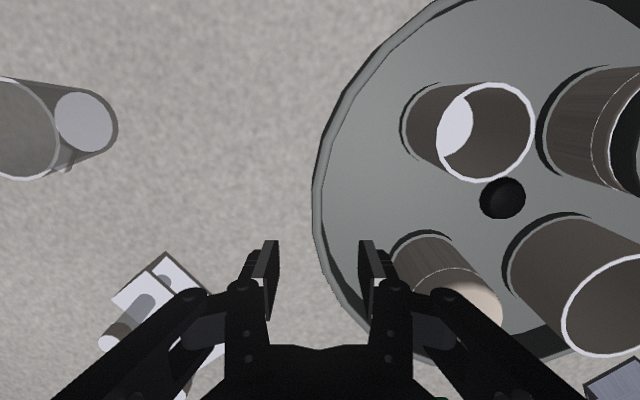

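play_rows(steps=[-0.008, 0.01, -0.12, 0, 0, 0, -0.008, 0.01, -0.24, 0, 0, 0, -0.008, 0.01, -0.34, 0, 0, 0, -0.008, 0.01, -0.4, 0, 0, 0, -0.008, 0.01, -0.43, 0, 0, 0, -0.008, 0.01, -0.43, 0, 0, 0, -0.008, 0.01, -0.43, 0, 0, 0])

```text
t: 13.52
ee_pos: [0.5047, 0.2252, 0.046]
orientation: [-1.569, -0.001, -0.855]
contact_force: [0.3, -0.5, 0.3]
opening: 0.0428
```

play_rows(steps=[0, 0, 0, 0, 0, 0, 0, 0, 0, 0, 0, 0, 0, 0, 0, 0, 0, 0, 0, 0, 0, 0, 0, 0, 0, 0, 0, 0, 0, 0, 0, 0, 0, 0, 0, 0, 0, 0, 0, 0, 0, 0, 0, 0, 0, 0, 0, 0], claw=-1, squeeze=30)

```text
t: 14.18
ee_pos: [0.5052, 0.2248, 0.0462]
orientation: [-1.569, -0.002, -0.855]
contact_force: [1.7, -3.1, 6.4]
opening: 0.0084
```

Run:
```python
from h import *
o=manip.get_obs();print({k:np.round(o[k],4).tolist() for k in('t','q','ee_pos','orientation','contact_force','wrist_torque','opening')})
f=grab('wrist','w9')
cv2.imwrite('pics/w9.png',f['frame'][:,:,::-1])
```

```text
{'t': 14.1833, 'q': [0.2003, 0.3497, 1.8046, -0.0008, 0.9843, 1.0557], 'ee_pos': [0.5052, 0.2248, 0.0462], 'orientation': [-1.5685, -0.002, -0.855], 'contact_force': [1.736, -3.1089, 6.4458], 'wrist_torque': [-0.5483, -0.2666, -0.1165], 'opening': 0.0084}
```

View pics/w9.png

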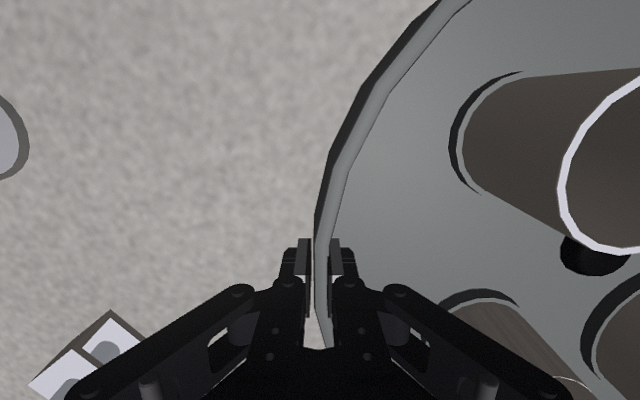

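Run:
```python
from h import *
A=np.array([.6103,.1025]);az0=130.7
p=lambda a:.161*np.array([np.cos(np.radians(a)),np.sin(np.radians(a))])
for s,st in((0,[1,3,6,10,14,18,22,26]),(26,[4,8,12,16,20,24,28,32]),(58,[4,8,12,16,20,23,25,26.4])):
    print(s)
    for t in st: print(((p(az0-s-t)-p(az0-s))/.2).round(3),round(-t/60,3))
```

```text
0
[0.011 0.009] -0.017
[0.033 0.027] -0.05
[0.067 0.052] -0.1
[0.114 0.082] -0.167
[0.163 0.109] -0.233
[0.214 0.132] -0.3
[0.267 0.152] -0.367
[0.321 0.168] -0.433
26
[0.055 0.012] -0.067
[0.11  0.021] -0.133
[0.166 0.025] -0.2
[0.223 0.026] -0.267
[0.279 0.023] -0.333
[0.334 0.016] -0.4
[0.389 0.005] -0.467
[ 0.444 -0.01 ] -0.533
58
[ 0.053 -0.019] -0.067
[ 0.105 -0.041] -0.133
[ 0.155 -0.067] -0.2
[ 0.203 -0.096] -0.267
[ 0.248 -0.128] -0.333
[ 0.281 -0.155] -0.383
[ 0.302 -0.173] -0.417
[ 0.317 -0.187] -0.44
```

play_rows(steps=[0.011, 0.009, 0, 0, 0, -0.017, 0.033, 0.027, 0, 0, 0, -0.05, 0.067, 0.052, 0, 0, 0, -0.1, 0.114, 0.082, 0, 0, 0, -0.167, 0.163, 0.109, 0, 0, 0, -0.233, 0.214, 0.132, 0, 0, 0, -0.3, 0.267, 0.152, 0, 0, 0, -0.367, 0.321, 0.168, 0, 0, 0, -0.433])

```text
t: 14.9
ee_pos: [0.5694, 0.2588, 0.0462]
orientation: [-1.569, -0.0, -1.312]
contact_force: [0.8, -4.2, 6.9]
opening: 0.0078
```

play_rows(steps=[0.055, 0.012, 0, 0, 0, -0.067, 0.11, 0.021, 0, 0, 0, -0.133, 0.166, 0.025, 0, 0, 0, -0.2, 0.223, 0.026, 0, 0, 0, -0.267, 0.279, 0.023, 0, 0, 0, -0.333, 0.334, 0.016, 0, 0, 0, -0.4, 0.389, 0.005, 0, 0, 0, -0.467, 0.444, -0.01, 0, 0, 0, -0.533])

```text
t: 15.57
ee_pos: [0.6578, 0.2573, 0.0462]
orientation: [-1.57, 0.002, -1.87]
contact_force: [-0.6, -0.8, 5.8]
opening: 0.0083
```

play_rows(steps=[0.053, -0.019, 0, 0, 0, -0.067, 0.105, -0.041, 0, 0, 0, -0.133, 0.155, -0.067, 0, 0, 0, -0.2, 0.203, -0.096, 0, 0, 0, -0.267, 0.248, -0.128, 0, 0, 0, -0.333, 0.281, -0.155, 0, 0, 0, -0.383, 0.302, -0.173, 0, 0, 0, -0.417, 0.317, -0.187, 0, 0, 0, -0.44])

```text
t: 16.23
ee_pos: [0.7218, 0.2202, 0.0462]
orientation: [-1.57, 0.004, -2.329]
contact_force: [2.2, 4.0, 4.1]
opening: 0.0082
```

play_rows(steps=[0, 0, 0, 0, 0, 0, 0, 0, 0, 0, 0, 0, 0, 0, 0, 0, 0, 0])

```text
t: 16.48
ee_pos: [0.7214, 0.2205, 0.0462]
orientation: [-1.57, 0.004, -2.327]
contact_force: [3.2, 3.7, 3.3]
opening: 0.0086
```

Run:
```python
from h import *
o=manip.get_obs();print({k:np.round(o[k],4).tolist() for k in('t','q','ee_pos','orientation','contact_force','wrist_torque','opening')})
print(np.degrees(np.arctan2(o['ee_pos'][1]-.1025,o['ee_pos'][0]-.6103)))
f=grab('scene','g9');w=grab('wrist','w10');d=grab('side','s10')
cv2.imwrite('pics/c9.png',np.hstack([cv2.resize(f['frame'][170:280,330:450,::-1],(436,400),interpolation=cv2.INTER_CUBIC),cv2.resize(d['frame'][140:230,280:360,::-1],(356,400),interpolation=cv2.INTER_CUBIC)]))
```

```text
{'t': 16.4833, 'q': [0.1364, 0.8002, 1.1403, 0.0018, 1.1969, 2.4625], 'ee_pos': [0.7214, 0.2205, 0.0462], 'orientation': [-1.5695, 0.0043, -2.3268], 'contact_force': [3.2274, 3.7152, 3.3195], 'wrist_torque': [0.5794, -0.6182, -0.0601], 'opening': 0.0086}
46.732599056923455
```

View pics/c9.png

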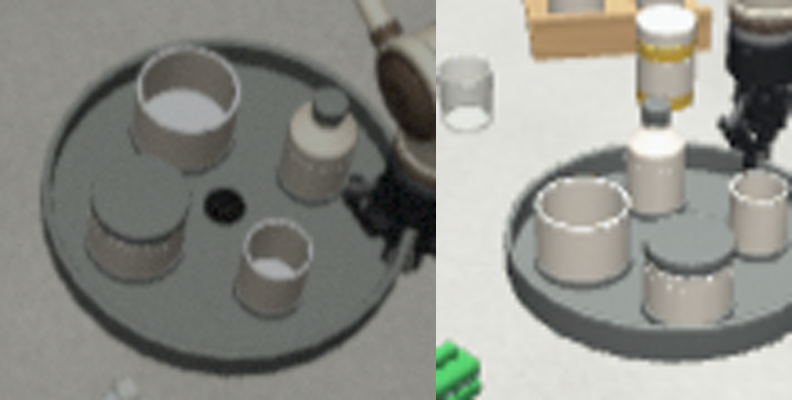

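View pics/w10.png

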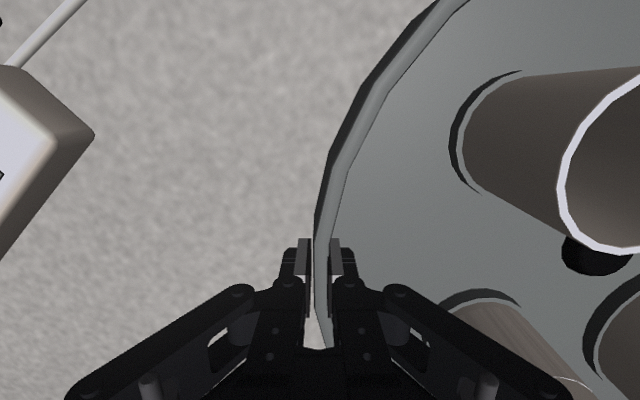

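```bash
cat > m.py <<'E'
from h import *
def meas(sc,sd):
    A=np.array([.6103,.1025])
    def fit(q,n=8,th=.004):
        for _ in range(n):
            M=np.c_[2*q,np.ones(len(q))]; so=np.linalg.lstsq(M,(q**2).sum(1),rcond=None)[0]
            R=np.sqrt(so[2]+so[0]**2+so[1]**2); e=np.abs(np.hypot(*(q-so[:2]).T)-R); q=q[e<th]
        return so[:2],R,len(q)
    for n,f in(('scene',load(sc)),('side',load(sd))):
        r=f['range_z']; vv,uu=np.mgrid[0:400,0:640]
        uv=np.c_[uu.ravel(),vv.ravel()]; c,dd=rays(f,uv); X=c+dd*r.ravel()[:,None]; ok=r.ravel()>0; X=X[ok]; z=X[:,2]
        for nm,c0,h,rad in(('pot',(-.088,0),.09,.044),('cup',(.088,0),.09,.027)):
            q=X[(abs(z-h)<.004)&(abs(np.hypot(*(X[:,:2]-A-c0).T)-rad)<.012)][:,:2]
            C,R,k=fit(q); v=C-A; print(n,nm,C.round(4),R.round(4),k,'off',np.degrees(np.arctan2(v[1]*np.sign(c0[0]),v[0]*np.sign(c0[0]))).round(2))
        for nm,c0,h,rad in(('jar',(0,-.088),.1,.0425),('bottle',(0,.088),.142,.02)):
            q=X[(abs(z-h)<.004)&(np.hypot(*(X[:,:2]-A-c0).T)<rad+.01)][:,:2]
            if len(q)>8:
                C=np.array(cv2.minEnclosingCircle(q.astype(np.float32))[0]);v=C-A; print(n,nm,C.round(4),len(q),np.degrees(np.arctan2(v[1],v[0])).round(2))
E
python3 -c "
from m import *
meas('g9','s10')
d=load('s10');s=load('g9')
cv2.imwrite('pics/c10.png',cv2.resize(d['frame'][150:230,290:370,::-1],None,fx=7,fy=7,interpolation=cv2.INTER_CUBIC))
cv2.imwrite('pics/c11.png',cv2.resize(s['frame'][175:225,360:410,::-1],None,fx=11,fy=11,interpolation=cv2.INTER_CUBIC))
"
```

```text
scene pot [0.5282 0.097 ] 0.0439 82 off 3.83
scene cup [0.7011 0.105 ] 0.0271 55 off 1.6
scene jar [0.6196 0.0117] 365 -84.17
scene bottle [0.6136 0.1884] 43 87.78
side pot [0.5242 0.0978] 0.0435 52 off 3.13
side cup [0.7    0.1055] 0.0282 28 off 1.91
side jar [0.6131 0.012 ] 191 -88.22
side bottle [0.6081 0.1824] 22 91.59
```

View pics/c10.png

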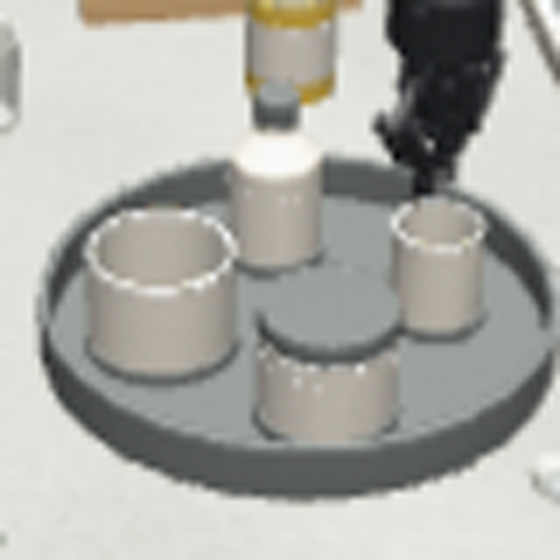

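View pics/c11.png

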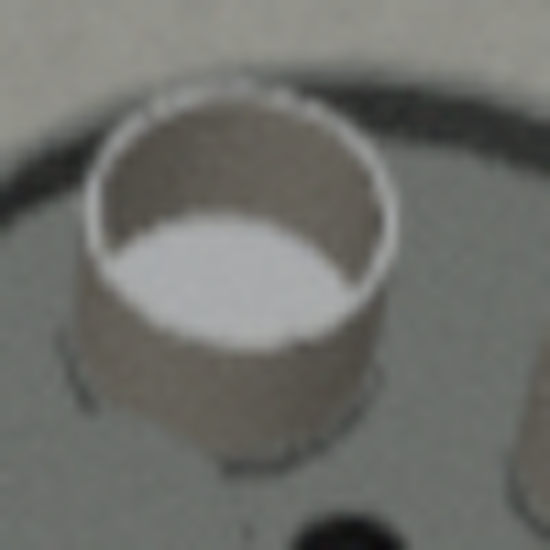

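play_rows(steps=[0.008, -0.008, 0, 0, 0, -0.013, 0.016, -0.016, 0, 0, 0, -0.027, 0.024, -0.023, 0, 0, 0, -0.04, 0.024, -0.023, 0, 0, 0, -0.04, 0.024, -0.023, 0, 0, 0, -0.04, 0.024, -0.023, 0, 0, 0, -0.04])

```text
t: 17.13
ee_pos: [0.7262, 0.2159, 0.0462]
orientation: [-1.57, 0.004, -2.368]
contact_force: [3.5, 3.8, 3.6]
opening: 0.0082
```

Run:
```python
from m import *
o=manip.get_obs();print({k:np.round(o[k],4).tolist() for k in('t','ee_pos','orientation','contact_force','wrist_torque','opening')})
print(np.degrees(np.arctan2(o['ee_pos'][1]-.1025,o['ee_pos'][0]-.6103)))
grab('scene','g11');grab('side','s11');grab('wrist','w11')
meas('g11','s11')
```

```text
{'t': 17.1333, 'ee_pos': [0.7262, 0.2159, 0.0462], 'orientation': [-1.5695, 0.0042, -2.3685], 'contact_force': [3.5299, 3.8359, 3.637], 'wrist_torque': [0.5465, -0.6371, -0.0608], 'opening': 0.0082}
44.3863536708483
scene pot [0.5278 0.1005] 0.0437 72 off 1.39
scene cup [0.7009 0.1013] 0.0274 54 off -0.79
scene jar [0.6158 0.0132] 344 -86.45
scene bottle [0.6178 0.1878] 43 84.96
side pot [0.5243 0.1006] 0.0438 57 off 1.25
side cup [0.6996 0.1013] 0.0275 32 off -0.77
side jar [0.6101 0.0138] 195 -90.14
side bottle [0.612  0.1857] 22 88.85
```

View pics/s11.png

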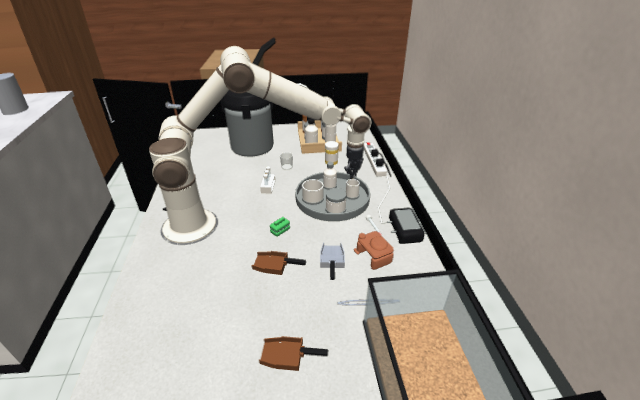

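View pics/g11.png

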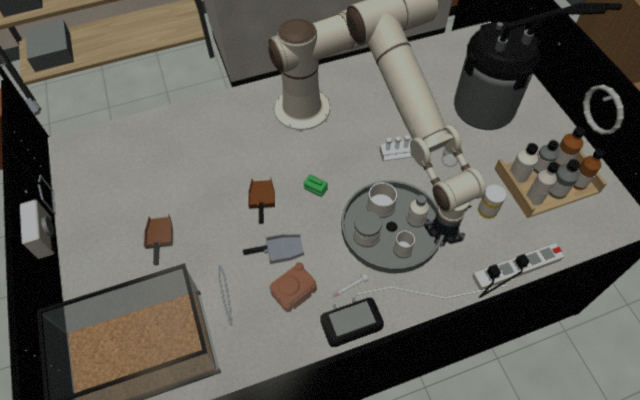

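play_rows(steps=[0, 0, 0, 0, 0, 0, 0, 0, 0, 0, 0, 0, 0, 0, 0, 0, 0, 0, 0, 0, 0, 0, 0, 0])

```text
t: 17.62
ee_pos: [0.7262, 0.2159, 0.0462]
orientation: [-1.569, 0.004, -2.368]
contact_force: [2.9, 4.1, 4.3]
opening: 0.0078
```

```bash
python3 -c "
from plant import manip
print(manip.get_obs()['ee_pos'],manip.get_obs()['orientation'],manip.hand_in())"
```

```text
the job is handed in; nothing more can be done
[0.72616632 0.21591187 0.04624747] [-1.56949728  0.00423262 -2.36846019] None
```

I poured the rings from the steel tray into the wide pot and laid the empty tray flat back where it had been. I then pinched the turntable rim between the bottle and the cup, turned it about 86° clockwise, and handed in still holding it, at 17.6 s.

- **Rings:** the wrist view after the pour showed all four in the pot and none left on the tray. They were out of the cameras' sight after the turn, so I could not recount them.
- **Pot facing front:** the line from pot to cup gave about 0.25° off in both the scene and side cameras, and the arm's own travel gave about 0.1°. Taking the pot centre against the axis gave 1.2 to 1.4° instead. I put that down to the axis estimate and trusted the pot-to-cup line.
- **Hold and surroundings:** the arm stayed still for the last rows before hand-in, with about 6 to 7 N at the wrist. Comparing the first and last pictures by eye, nothing else on the shelf had moved.

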